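# Load a masked plate into its carrier by the edges

## Robot

A 7-joint arm with a two-finger parallel gripper is mounted at the origin on a cart in front of the work surface, level with it; the furniture and walls round the work are solid. World frame = base frame: x ahead of the robot, y to its left, z up, the work surface at z = 0. Lengths are in m, angles in rad, forces in N, time in s.
With the tool pointing down it reaches from about 0.425 to 0.875 m from the base axis. Payload 9.9 kg.
Tool frame: the origin (TCP) lies where the fingers leave the gripper's body, on its centre line; the fingertips stand 73 mm ahead of it and the grasp point (between the pads) lies 54 mm ahead of it; z points along the fingers, y is the direction in which the jaws open and shut (so a half turn about z gives the same grasp; the last joint's range is limited). The gripper opens to 85 mm and grips with 20 to 120 N. Pads are 22 mm wide; open, the fingers measure 114 mm over their backs; the gripper's body (76 mm by 85 mm) begins 54 mm behind the grasp point. The pads swing forward as they close: fully open they stand 13 mm farther back than shut.
Start: joints at [1.028, 0.576, 0.025, 1.437, -0.015, 1.129, -0.057], TCP at [0.299, -0.605, 0.304] pointing down, gripper open.
Joint ranges: [-2.76, 2.76], [-0.34, 2.15], [-1.52, 1.57], [0.19, 2.46], [-1.09, 4.23], [0.17, 1.99], [-2.82, 2.82]. Speed limits (rad/s): [2.22, 2.22, 3.01, 3.01, 3.14, 3.14, 3.14].

## Interface

Orientations are given as a rotation vector (axis times angle).
In Python, from plant import * gives the robot as it stands.
- The arm moves only by the tool drive_tool, never from a script. Its argument "commands" is one flat list of numbers, 5 for each row, row after row: the shift along the tool's x, y, z in m, then the turn about the tool's z in rad, then the finger opening in m, from 0 to 0.0854. In form: [x, y, z, turn, gripper, x, y, z, turn, gripper, ...]. A call has exactly 10 rows; each row shifts and turns the pose as measured when the row begins, along the tool's axes as they then stand; what a row does not reach is not made up. A row lasts 1/12 s, in which the tool goes at most 41.7 mm and 7.16 degrees, less where a joint would pass 70% of its speed; a pose out of reach is approached as far as the arm can. A call is refused whole if a number of a shift passes 0.0417 or a number of a turn 0.125, either way. A call with a gripper value outside its range is refused whole. The fingers move at their own pace and stop on an object; "newtons" is the grip in N (left out, the last holds). Time passes only in rows, so rows that do not move let the fingers close, or fill a call up. It gives the time, the measured TCP pose, the force and the opening at its end, in the units of the state.
- observe(): the state, without advancing time (a new reading comes with each control period).
- grab_frame(name): name is "scene" or "top"; returns the picture (480x640x3 uint8, blue, green, red); there is no depth.
- camera_model(name): a dict with "camera_matrix" (3x3 intrinsics, pixels), "world_from_camera" (4x4, takes a point from camera to world coordinates). Camera axes: x right, y down, z forward; pixel columns grow to the right and rows downward; lengths in m; the calibration is good to about 2 mm. A picture is of the moment at which its call begins. camera_model takes no time and is no camera call.
- job_done(): hands the job in, once; it reports no verdict.
The state is a dict: "time_s": time; "q": joint angles; "joint_vel": joint speeds; "joint_torque": joint torques, N m; "position": TCP position; "eef_rot": TCP orientation; "contact_force": force on the tool from outside, world axes, zero at the start; "torque": the same for the moment, N m; "finger_gap": opening from 0.0 (shut) to 1.0 (fully open).
Only numpy, scipy, OpenCV 4.12 (cv2) and the standard library are available. Lean on these libraries where they do the work, as an engineer would, in place of code of your own. Each camera call takes 0.05 s, during which the arm holds its last target.

## Task

Pick the masked brass plate off the draining stand by its edges, lay it on the carrier's loading rails and slide it lengthwise into the carrier's side channels, under the lips, until it is fully home against the end stop; then let go. Lay it down without dropping it, keep it flat, and never let the gripper touch the grey masking film on its faces: only its edges may be touched. Leave the tape, wax block, eraser and pliers where they lie.

Things in the scene. Friction and masses are not known exactly. Their poses are not given: they have to be found in the camera images.
- plate_center (a point): Centre (half-way up) of the masked plate: flat brass, 110 long (its x) x 60 wide (y) x 6 mm (z), about 0.27 kg, alike both ways round; grey film on both faces up to 4 mm from the edges. At the start it lies on the stand's two rails, lengthwise, underside 40 mm above the bench; its long edges overhang the rails by about 6 mm, with free room beside and below them for fingers.
- plate_film: The film-covered part of the plate (102 x 52 mm of both faces, moves with the plate); origin at the plate's centre, axes as the plate's. The gripper must not touch it.
- plate: The same plate as a body; origin at the centre of its underside, axes as above.
- stand: Draining stand fixed to the bench: dark base 100 x 76 x 8 mm and two aluminium rails along its x, each 6 mm wide, 90 mm long, centred 21 mm either side of the middle, tops 40 mm above the bench. Origin at the centre of its underside. It may stand left or right of the carrier.
- carrier: Plate carrier fixed to the bench: dark base 215 x 104 x 8 mm; origin at the centre of its underside; x points from the open loading end to the end stop (roughly away from the robot), z up. Two rails along x, 6 mm wide, centred at y = +-21 mm (36 mm gap between), tops 40 mm above the bench, run from x = -100 mm to the stop, whose inner face is at x = +90 mm.
- carrier_mouth (a point): Middle of the carrier's mouth, at carrier x = -16 mm, 43 mm above the bench; axes as the carrier's. Nearer the loading end the rails stand free (no walls), so fingers have room beside them. From here flared walls 47 mm high, without lips, narrow from 88 mm apart to 64 mm apart at carrier x = +10 mm.
- carrier_channel (a point): Start of the lipped channels, at carrier x = +10 mm, 43 mm above the bench; axes as the carrier's. From here to the stop the side walls are 64 mm apart, with lips that reach 6 mm inward over the plate: undersides 49 mm, tops 53 mm above the bench, open above between the lips (52 mm).
- carrier_load (a point): Point on the carrier where the plate's centre may be laid down: over the free rails at carrier x = -50 mm, 43 mm above the bench; axes as the carrier's. A plate laid here ends 5 mm short of the lips.
- carrier_home (a point): Where the plate's centre is when the plate lies on the rails fully home against the stop: carrier x = +35 mm, 43 mm above the bench; axes as the carrier's. The rear 30 mm of the plate then still stands out of the lipped channels towards the loading end.
- tape_1_mid (a point): Roll of masking tape lying flat, 100 mm across, 25 mm high; a bystander. Point 7 mm above the centre of its underside.
- wax_block_mid (a point): Block of green carving wax, 50 x 90 x 24 mm; a bystander. Point 7 mm above the centre of its underside.
- eraser_mid (a point): Eraser, 23 x 52 x 12 mm; a bystander. Point 7 mm above the centre of its underside.
- pliers_mid (a point): Pliers lying flat, 49 x 170 x 14 mm; a bystander. Point 7 mm above the centre of its underside.
Not all that is in view belongs to the job. Leave any green or turquoise look-alike of the plate alone.

How it is judged:
On the way, in this order (a step that is already met when the one before it is completed fails the run):
1. the plate is held and lifted at least 20 mm off the stand (contact force between the fingers and plate above 0.5 N and height (world z) of plate_center above 0.063 m), for 0.1 s.
2. the plate lies flat on the carrier's rails, lengthwise, in front of or just inside the mouth (x of plate_center in the frame of carrier_home between -0.14 and -0.02 m and y of plate_center in the frame of carrier_home between -0.015 and 0.015 m and z of plate_center in the frame of carrier_home between -0.003 and 0.003 m and angle between the x axis of plate and the x axis of carrier, either way round below 0.25 rad), for 0.1 s.
At the end, for the whole second after the job is handed in: The plate lies flat on the carrier's rails, in its channels under the lips, fully home: its centre within 4 mm of the home point along the carrier, 6 mm across and 3 mm in height, long axis along the carrier within 0.08 rad, tilt under 0.05 rad; at rest and released (y of plate_center in the frame of carrier_home between -0.006 and 0.006 m and z of plate_center in the frame of carrier_home between -0.003 and 0.003 m and x of plate_center in the frame of carrier_home between -0.004 and 0.004 m and angle between the x axis of plate and the x axis of carrier, either way round below 0.08 rad and angle between plate's own z axis and vertical below 0.05 rad and linear speed of plate below 0.01 m/s and contact force between the fingers and plate below 0.05 N); the robot touches nothing.
It fails at once if the plate is dropped: let go more than 9 mm above the rails (contact force between the fingers and plate below 0.05 N and height (world z) of plate_center above 0.052 m).
It fails at once if the gripper touches the masking film on the plate's faces (contact force between any of the fingers, the arm and plate_film above 0.3 N).
It fails at once if the plate is tipped more than 0.3 rad (17 degrees) from flat (angle between plate's own z axis and vertical above 0.3 rad).
It fails at once if a bystander (tape, wax block, eraser, pliers) is moved more than 25 mm (distance of any of tape_1_mid, wax_block_mid, eraser_mid, pliers_mid from where it was at the start of the episode above 0.025 m).
It also fails if it takes over 48 s, if anything falls off the work surface, if the arm or the gripper's body presses on something with over 40 N, if the wrist force passes 120 N, or if a joint passes its speed limit or range.

## Working session

There is one attempt and no reset: what is moved stays moved. The work goes in short steps, Python scripts to look and compute and a tool call to move; the robot and the scene stay as the last step left them, time stands still between calls to the robot, and variables do not carry over. Pictures are saved under pics/ and viewed, and the job is handed in when it is done.

Besides the shell and the picture viewer there is one more tool, called after "Emit:" as name(argument=value, ...) on one line, values as JSON. drive_tool: Moves the arm, as the interface text tells. Its arguments: {"type":"object","properties":{"commands":{"type":"array","items":{"type":"number"}},"newtons":{"type":"number"}},"required":["commands"]}

```bash
ls; mkdir -p pics; python3 - <<'E'
from plant import *
import cv2
s=observe();print(s)
for n in("scene","top"):
    f=grab_frame(n);cv2.imwrite(f"pics/{n}0.png",f)
    c=camera_model(n);print(n,c)
E
```

```text
pics
{'time_s': 0.0, 'q': array([ 1.02820516,  0.57652603,  0.02483857,  1.43788909, -0.01496219,
        1.1289993 , -0.05650157]), 'joint_vel': array([ 0.00072999, -0.00117004,  0.00059044,  0.00035498,  0.00095613,
        0.00102485,  0.00071005]), 'joint_torque': array([-5.63013200e-04, -7.65786338e+01,  2.24965073e+00, -2.85979629e+01,
        1.51113787e-02,  1.26250923e-02,  9.62771622e-06]), 'position': array([ 0.29879524, -0.60490417,  0.30305321]), 'eef_rot': array([-3.05775323e+00, -7.14089850e-01,  7.60975567e-04]), 'contact_force': array([-0.4205643 ,  0.34526835, -0.54710225]), 'torque': array([ 0.00746064, -0.00967368, -0.05300064]), 'finger_gap': 1.0014469217599018}
scene {'camera_matrix': array([[524.00545921,   0.        , 323.95272402],
       [  0.        , 524.00545921, 237.53135909],
       [  0.        ,   0.        ,   1.        ]]), 'world_from_camera': array([[-0.49325789, -0.33268901,  0.80375038, -0.42561852],
       [-0.86986136,  0.19517948, -0.45304104,  0.69021204],
       [-0.00615381, -0.92261747, -0.38566713,  0.59001953],
       [ 0.        ,  0.        ,  0.        ,  1.        ]])}
top {'camera_matrix': array([[522.9919609 ,   0.        , 317.94944049],
       [  0.        , 522.9919609 , 235.15802581],
       [  0.        ,   0.        ,   1.        ]]), 'world_from_camera': array([[-4.60115281e-03, -9.88423073e-01,  1.51653087e-01,
         4.79518352e-01],
       [-9.99680125e-01,  7.74957764e-04, -2.52793725e-02,
         1.21384957e-01],
       [ 2.48691903e-02, -1.51720891e-01, -9.88110467e-01,
         1.11847086e+00],
       [ 0.00000000e+00,  0.00000000e+00,  0.00000000e+00,
         1.00000000e+00]])}
```

View pics/top0.png

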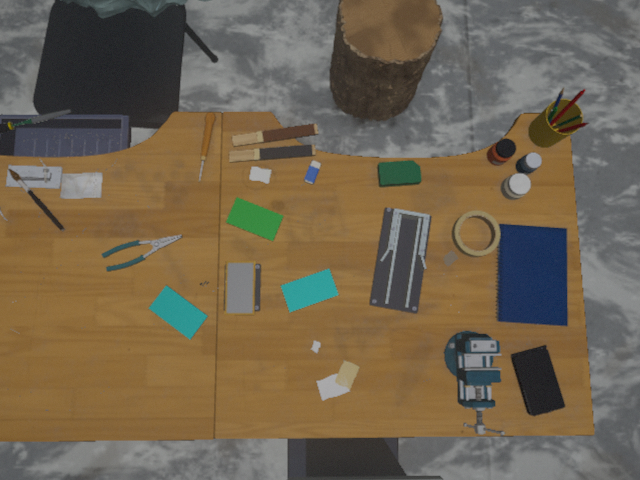

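View pics/scene0.png

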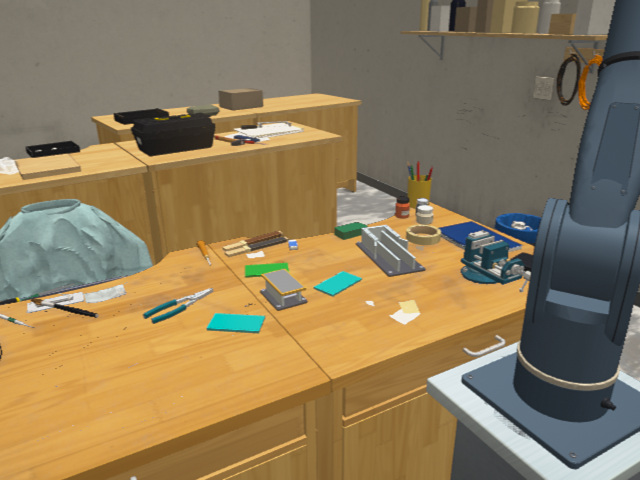

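The top view shows the carrier at about (402,260) with its open end downward (towards the robot). The candidates for the plate are a grey one with brass edges on a dark stand at (241,288), and flat turquoise/green ones at (178,312), (310,290) and (255,219). The grey one fits because it is film-grey and raised on a stand. I'll confirm that in a crop.

```bash
python3 - <<'E'
import cv2,numpy as np
t=cv2.imread("pics/top0.png");s=cv2.imread("pics/scene0.png")
a=cv2.resize(t[250:325,210:285],(400,400),interpolation=cv2.INTER_CUBIC)
b=cv2.resize(s[255:315,250:316],(400,400),interpolation=cv2.INTER_CUBIC)
cv2.imwrite("pics/crop_plate.png",np.hstack([a,b]))
a=cv2.resize(t[200:320,360:440],(400,600),interpolation=cv2.INTER_CUBIC)
b=cv2.resize(s[215:280,350:430],(400,325),interpolation=cv2.INTER_CUBIC)
b=cv2.copyMakeBorder(b,0,275,0,0,cv2.BORDER_CONSTANT)
cv2.imwrite("pics/crop_car.png",np.hstack([a,b]))
E
```

```text
(no output)
```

View pics/crop_plate.png

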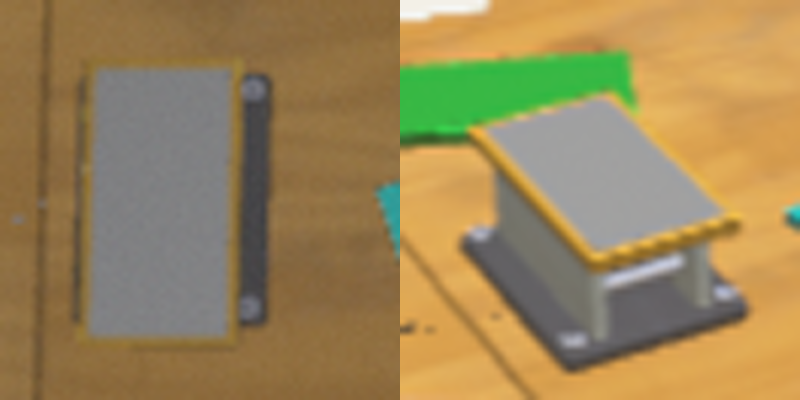

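View pics/crop_car.png

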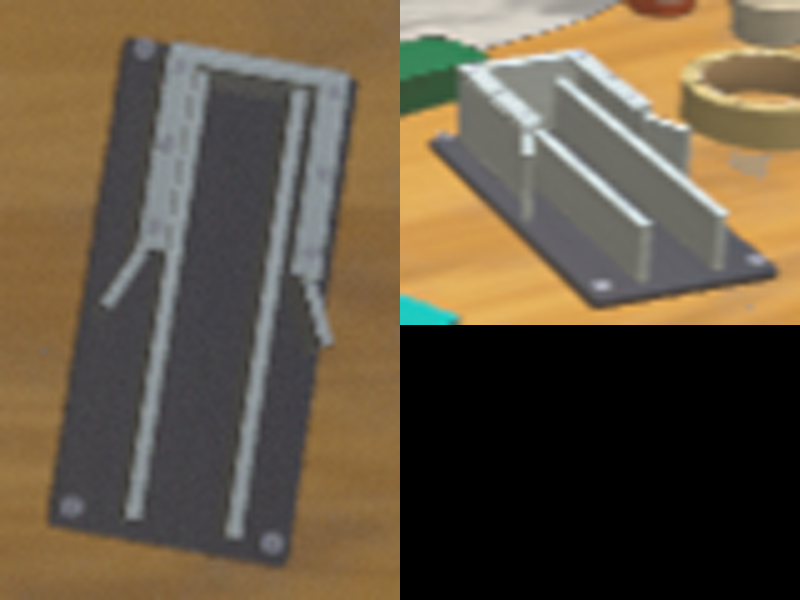

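```bash
cat > h.py <<'E'
import numpy as np,cv2
from plant import *
def ray(cam,uv,z):
    c=camera_model(cam);K=c["camera_matrix"];T=c["world_from_camera"]
    uv=np.atleast_2d(np.array(uv,float))
    d=np.c_[uv,np.ones(len(uv))]@np.linalg.inv(K).T@T[:3,:3].T
    o=T[:3,3];return (o+d*((z-o[2])/d[:,2])[:,None])
def proj(cam,P):
    c=camera_model(cam);K=c["camera_matrix"];T=np.linalg.inv(c["world_from_camera"])
    P=np.atleast_2d(P);q=(P@T[:3,:3].T+T[:3,3])@K.T;return q[:,:2]/q[:,2:]
E
python3 - <<'E'
from h import *
t=cv2.imread("pics/top0.png")
hsv=cv2.cvtColor(t,cv2.COLOR_BGR2HSV)
# grey film
m=((hsv[...,1]<40)&(hsv[...,2]>100)).astype(np.uint8)
for y in (285,): print(hsv[y,222:268].tolist())
roi=np.zeros_like(m);roi[250:325,215:270]=1
n,l,st,ce=cv2.connectedComponentsWithStats(m*roi)
k=1+np.argmax(st[1:,4]);print(st[k],ce[k])
cs,_=cv2.findContours((l==k).astype(np.uint8),cv2.RETR_EXTERNAL,cv2.CHAIN_APPROX_NONE)
P=ray("top",cs[0][:,0],0.046)[:,:2]
r=cv2.minAreaRect((P*1000).astype(np.float32));print("film rect mm",r)
# whole plate in ground coordinates: moments
Pc=ray("top",[ce[k]],0.046);print("film centroid",Pc)
# carrier base
m=((hsv[...,2]<100)&(hsv[...,1]<80)).astype(np.uint8)
roi[:]=0;roi[195:325,360:445]=1
b=cv2.morphologyEx(m*roi,cv2.MORPH_OPEN,np.ones((3,3)))
n,l,st,ce=cv2.connectedComponentsWithStats(b)
print(st)
cs,_=cv2.findContours(b,cv2.RETR_EXTERNAL,cv2.CHAIN_APPROX_NONE)
h=cv2.convexHull(np.vstack(cs))
ap=cv2.approxPolyDP(h,3,True)[:,0];print(ap)
print(ray("top",ap,0.008))
print(cv2.minAreaRect((ray("top",h[:,0],0.008)[:,:2]*1000).astype(np.float32)))
# rails: bright
m=((hsv[...,2]>140)&(hsv[...,1]<40)).astype(np.uint8)*roi
ys,xs=np.nonzero(m)
for y in (265,275,285,295,300,303,305,307,309):
    print(y,xs[ys==y])
for y in range(200,222,3): print(y,xs[ys==y])
E
```

```text
[[18, 141, 139], [17, 138, 139], [16, 99, 108], [18, 118, 123], [21, 163, 144], [16, 59, 135], [135, 4, 126], [120, 4, 129], [100, 6, 131], [120, 4, 130], [120, 4, 131], [110, 6, 130], [120, 6, 129], [105, 4, 130], [105, 4, 129], [120, 2, 129], [105, 8, 128], [135, 4, 129], [130, 6, 129], [110, 6, 130], [105, 4, 130], [135, 4, 130], [120, 4, 131], [90, 2, 130], [120, 2, 128], [120, 4, 132], [90, 4, 131], [110, 6, 132], [100, 6, 130], [120, 6, 132], [18, 41, 138], [19, 118, 145], [20, 151, 132], [17, 82, 93], [30, 4, 71], [150, 4, 71], [120, 3, 73], [0, 7, 70], [15, 103, 97], [18, 139, 127], [18, 136, 143], [18, 138, 142], [18, 139, 143], [17, 140, 144], [17, 137, 145], [18, 136, 146]]
[ 227  263   26   50 1235] [239.5902834  287.47692308]
film rect mm ((536.7891235351562, 253.90191650390625), (50.27695846557617, 99.48365020751953), 89.74551391601562)
film centroid [[0.5364564  0.25406148 0.046     ]]
[[     0      0    640    480 303952]
 [   371    211     53    102   3248]]
[[385 211]
 [417 216]
 [423 271]
 [413 312]
 [373 305]
 [371 299]]
[[ 0.70290437 -0.05289925  0.008     ]
 [ 0.69186951 -0.12236662  0.008     ]
 [ 0.57227776 -0.13124984  0.008     ]
 [ 0.48568979 -0.10697392  0.008     ]
 [ 0.50068614 -0.02259534  0.008     ]
 [ 0.5132811  -0.01861325  0.008     ]]
((594.5096435546875, -82.99263000488281), (102.80303955078125, 208.2716827392578), 79.92814636230469)
265 [392 412 413 424 425]
275 [390 391 411]
285 [389 409 410]
295 [387 388 408]
300 [386 387 407]
303 [407]
305 [406 407]
307 []
309 []
200 []
203 []
206 []
209 [395 396 397 398 399]
212 [394 395 396 397 398 401 402 403 404 405 406 407 408 409 410 411 412 413
 414 415]
215 [394 395 396 397 400 418 419 420 421 422 423 424 425 426 427 428]
218 [393 394 395 396 397 398 399 400 424 425 426 427 428]
221 [393 394 395 396 399 419 424 425 426 427]
```

```bash
cat >> h.py <<'E'
def up(img,x0,y0,x1,y1,k=8):
    return cv2.resize(img[y0:y1,x0:x1],None,fx=k,fy=k,interpolation=cv2.INTER_LINEAR)
def un(c,x0,y0,k=8):
    return (np.asarray(c,float)+.5)/k-.5+[x0,y0]
E
python3 - <<'E'
from h import *
t=cv2.imread("pics/top0.png")
hsv=cv2.cvtColor(t,cv2.COLOR_BGR2HSV)
b=(215,250,268,325)
c=t.max(2).astype(np.float32)-t.min(2)   # chroma
g=cv2.GaussianBlur(up(c,*b),(0,0),3); v=cv2.GaussianBlur(up(t.max(2).astype(np.float32),*b),(0,0),3)
m=((g<40)&(v>105)).astype(np.uint8)
cs,_=cv2.findContours(m,cv2.RETR_EXTERNAL,cv2.CHAIN_APPROX_NONE)
k=max(cs,key=cv2.contourArea)[:,0]
P=ray("top",un(k,215,250),0.046)[:,:2]*1000
r=cv2.minAreaRect(P.astype(np.float32));print("film",r)
# line fits of long sides
ce=np.array(r[0])
for s in (1,-1):
    q=P[(np.sign(P[:,1]-ce[1])==s)&(abs(P[:,0]-ce[0])<42)]
    print("side",s,np.polyfit(q[:,0]-ce[0],q[:,1],1))
for s in (1,-1):
    q=P[(np.sign(P[:,0]-ce[0])==s)&(abs(P[:,1]-ce[1])<19)]
    print("end",s,np.polyfit(q[:,1]-ce[1],q[:,0],1))
# carrier rails
v=t.max(2).astype(float)
L=[];R=[]
for y in range(258,300):
    for lo,A in ((380,L),(398,R)):
        # predicted columns
        x=(387.5+ (300-y)*0.147 if A is L else 407.3+(300-y)*0.147); xs=np.arange(int(x)-4,int(x)+6)
        w=np.clip(v[y,xs]-85,0,None); A.append((w@xs/w.sum(),y))
for A in(L,R):
    W=ray("top",A,0.040)[:,:2]*1000
    p=np.polyfit(W[:,0],W[:,1],1);print("rail",p,np.degrees(np.arctan(p[0])),"y@500,600",np.polyval(p,[500,600]),np.std(W[:,1]-np.polyval(p,W[:,0])))
print(v[292:312,386:388].T); print(v[296:314,406:408].T)
E
```

```text
film ((536.7503051757812, 254.10543823242188), (52.30231475830078, 101.76942443847656), 89.88420867919922)
side 1 [2.25603403e-03 2.79905470e+02]
side -1 [-1.31401060e-03  2.28224615e+02]
end 1 [3.18042521e-03 5.87383031e+02]
end -1 [4.46782803e-03 4.85922518e+02]
rail [-0.18177656 45.98026897] -10.302537863540401 y@500,600 [-44.90800971 -63.08566545] 0.08423737376242618
rail [-0.1820015   3.45167246] -10.315013594154435 y@500,600 [ -87.54907937 -105.74922973] 0.09906173553751724
[[ 85.  98. 111. 123. 118. 125. 130. 137. 141. 150. 155. 132.  69.  72.
   72.  74. 104. 143. 144. 143.]
 [134. 138. 142. 151. 148. 150. 151. 154. 151. 152. 139. 121.  70.  71.
   70.  71. 104. 143. 142. 140.]]
[[ 84.  95. 109. 122. 125. 124. 129. 132. 140. 147. 143. 109.  67.  70.
   69.  85. 115. 130.]
 [133. 136. 142. 151. 155. 152. 152. 152. 152. 153. 148. 117.  71.  68.
   69.  79. 110. 131.]]
```

```bash
python3 - <<'E'
from h import *
th=np.arctan(-0.1819);u=np.array([np.cos(th),np.sin(th)]);n=np.array([-u[1],u[0]])
def s(p): return p@u
p=np.array([0,0.0247159])
off=p@n;print("lat offset",off,th)
E1=ray("top",[[386.9,303.4],[407,307.0]],0.040)[:,:2]
print("rail ends",E1,s(E1.T.T), "origin s:",E1@u+0.1, "lat",E1@n-off)
B=ray("top",[[373,306.5],[413,312.8]],0.008)[:,:2];print("base front s",B@u+0.1075, B@n-off)
t=cv2.imread("pics/top0.png").max(2)
print(t[203:225,398:416:3].T)
# scene cam: check prediction by overlay with candidate origin
so=np.mean(E1@u)+0.1
O=so*u+off*n;print("carrier O",O)
def C(x,y,z): return np.r_[O+x*u+y*n,z]
pts=[C(-.1,.021,.04),C(-.1,-.021,.04),C(.09,.021,.053),C(.09,-.021,.053),C(-.1075,.052,.008),C(-.1075,-.052,.008),C(.1075,.052,.008),C(.1075,-.052,.008),C(-.016,.044,.047),C(-.016,-.044,.047),C(.01,.026,.053),C(.01,-.026,.053)]
pl=[np.r_[.5367+a*.055,.2541+b*.03,.046] for a in(1,-1) for b in (1,-1)]
for nm in("top","scene"):
    im=cv2.imread(f"pics/{nm}0.png");k=6
    x0,y0=(355,200) if nm=="top" else (350,215)
    z=cv2.resize(im[y0:y0+120,x0:x0+90],None,fx=5,fy=5,interpolation=cv2.INTER_CUBIC)
    for q in proj(nm,np.array(pts)): cv2.circle(z,tuple(np.int32((q-[x0,y0]+.5)*5)),3,(0,0,255),1)
    x1,y1=(215,250) if nm=="top" else (245,250)
    y=cv2.resize(im[y1:y1+120,x1:x1+70],None,fx=5,fy=5,interpolation=cv2.INTER_CUBIC)
    for q in proj(nm,np.array(pl)): cv2.circle(y,tuple(np.int32((q-[x1,y1]+.5)*5)),3,(0,0,255),1)
    cv2.imwrite(f"pics/ov_{nm}.png",np.hstack([z,y])[:600])
E
```

```text
lat offset 0.02431688007170085 -0.1799326986518491
rail ends [[ 0.50321406 -0.04712771]
 [ 0.49571893 -0.08834788]] [0.50352418 0.50352695] origin s: [0.60352418 0.60352695] lat [ 0.01937314 -0.02252292]
base front s [0.60104787 0.6028402 ] [ 0.04255915 -0.0428889 ]
[[143 144 142 142 140 141 144 160 160 152 143 141 134 138 141 154 144 140
  140 139 142 155]
 [141 144 143 144 144 142 143 161 162 145 106 104 122 117 115 107 101  86
   75  78  66  68]
 [141 144 143 144 143 143 143 141 161 160 137  79  83  83  79  77  72  72
   72  74  71  73]
 [141 145 145 143 141 142 142 141 161 161 146 112  82  81  81  81  75  72
   73  69  72  69]
 [140 141 142 141 139 142 143 135 133 162 159 138  76  80  83  78  74  70
   72  74  71  72]
 [135 136 138 138 138 139 138 136 135 162 160 148 112  84  81  83  76  73
   71  73  72  73]]
carrier O [ 0.59813392 -0.08408466]
```

View pics/ov_top.png

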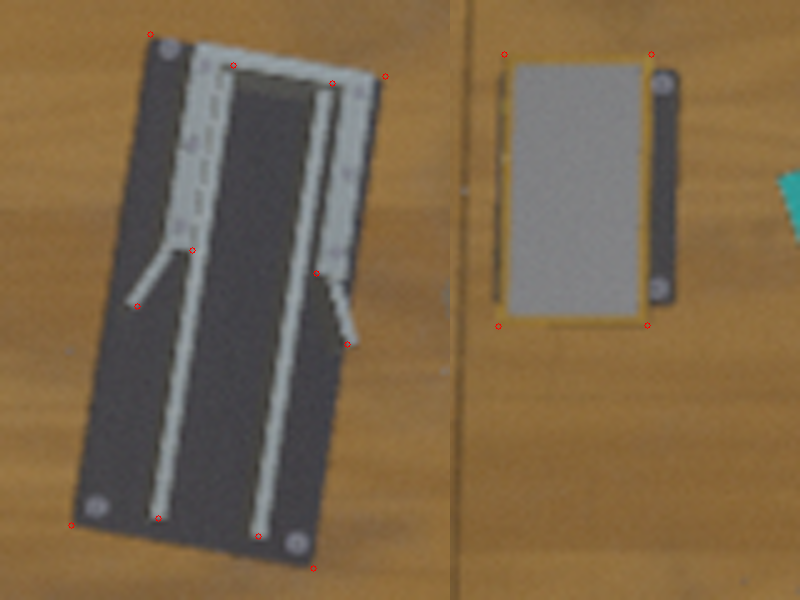

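View pics/ov_scene.png

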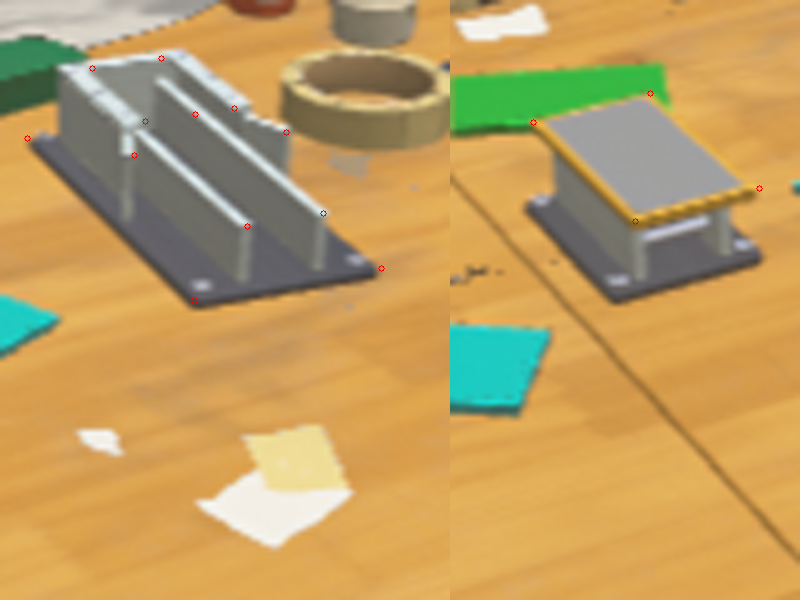

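The crops confirm it: grey film, brass rim, raised on the dark two-rail stand. In the top view, the plate centre is (0.537, 0.254) with yaw about 0. The carrier origin is (0.598, -0.084) with yaw -10.3° (in the top overlay the marks fall within about a pixel). Now turning to yaw 0 and moving across.

Emit:
drive_tool(commands=[0, 0, 0, 0.115, 0.0854, 0, 0, 0, 0.115, 0.0854, 0, 0, 0, 0.115, 0.0854, 0, 0, 0, 0.115, 0.0854, 0.02, -0.035, 0, 0, 0.0854, 0.02, -0.035, 0, 0, 0.0854, 0.02, -0.035, 0, 0, 0.0854, 0.02, -0.035, 0, 0, 0.0854, 0.02, -0.035, 0, 0, 0.0854, 0.02, -0.035, 0, 0, 0.0854], newtons=40)

```text
time_s: 0.93
position: [0.419, -0.3986, 0.2971]
eef_rot: [-3.138, 0.068, 0.017]
contact_force: [1.0, -0.1, 0.0]
finger_gap: 1.003
```

Emit:
drive_tool(commands=[0.01, -0.038, 0, -0.04, 0.0854, 0.01, -0.038, 0, 0, 0.0854, 0.01, -0.038, 0, 0, 0.0854, 0.01, -0.038, 0, 0, 0.0854, 0.01, -0.038, 0, 0, 0.0854, 0.01, -0.038, 0, 0, 0.0854, 0.01, -0.038, 0, 0, 0.0854, 0.01, -0.038, 0, 0, 0.0854, 0.01, -0.038, 0, 0, 0.0854, 0.01, -0.038, 0, 0, 0.0854])

```text
time_s: 1.77
position: [0.5232, 0.0013, 0.2954]
eef_rot: [-3.137, -0.001, 0.02]
contact_force: [0.4, -1.1, -0.4]
finger_gap: 1.005
```

```bash
cat >> h.py <<'E'
from scipy.spatial.transform import Rotation as Ro
def go(tx,ty,tz,yaw):
    s=observe();R=Ro.from_rotvec(s["eef_rot"]).as_matrix()
    d=R.T@(np.array([tx,ty,tz])-s["position"]); y0=np.arctan2(R[1,0],R[0,0])
    e=(yaw-y0+np.pi)%(2*np.pi)-np.pi
    print("t",round(s["time_s"],2),"pos",s["position"].round(4),"yaw",round(y0,4),"tilt",R[:,2].round(3),"gap",round(s["finger_gap"]*85.4,1),"F",s["contact_force"].round(1))
    print("tool shift mm",(d*1000).round(1),"turn",round(-e,4))
E
python3 -c "
from h import *
go(.537,.254,.15,0)"
```

```text
t 1.77 pos [0.5232 0.0013 0.2954] yaw 0.0008 tilt [-0.013  0.004 -1.   ] gap 85.8 F [ 0.4 -1.1 -0.4]
tool shift mm [  15.8 -252.1  146.2] turn 0.0008
```

Emit:
drive_tool(commands=[0.002, -0.036, 0.005, 0, 0.0854, 0.002, -0.036, 0.01, 0, 0.0854, 0.002, -0.036, 0.01, 0, 0.0854, 0.002, -0.036, 0.01, 0, 0.0854, 0.002, -0.036, 0.01, 0, 0.0854, 0.002, -0.036, 0.01, 0, 0.0854, 0.002, -0.02, 0.01, 0, 0.0854, 0, -0.01, 0.01, 0, 0.0854, 0, 0, 0.005, 0, 0.0854, 0, 0, 0, 0, 0.0854])

```text
time_s: 2.6
position: [0.5332, 0.2708, 0.2102]
eef_rot: [-3.135, -0.022, 0.023]
contact_force: [-1.0, -0.5, 0.3]
finger_gap: 1.0
```

```bash
python3 -c "
from h import *
go(.537,.254,.092,0)"
```

```text
t 2.6 pos [0.5332 0.2708 0.2102] yaw 0.0138 tilt [-0.014  0.006 -1.   ] gap 85.4 F [-1.  -0.5  0.3]
tool shift mm [  5.2  17.6 118. ] turn 0.0138
```

Emit:
drive_tool(commands=[0.003, 0.009, 0.015, 0.014, 0.0854, 0.002, 0.008, 0.015, 0, 0.0854, 0, 0, 0.015, 0, 0.0854, 0, 0, 0.01, 0, 0.0854, 0, 0, 0, 0, 0.0854, 0, 0, 0, 0, 0.0854, 0, 0, 0, 0, 0.0854, 0, 0, 0, 0, 0.0854, 0, 0, 0, 0, 0.0854, 0, 0, 0, 0, 0.0854])

```text
time_s: 3.43
position: [0.5415, 0.2407, 0.1585]
eef_rot: [-3.139, 0.023, 0.014]
contact_force: [-0.3, -0.6, -0.9]
finger_gap: 1.002
```

```bash
python3 -c "
from h import *
go(.537,.254,.092,0)
for n in ('top','scene'): cv2.imwrite(f'pics/{n}1.png',grab_frame(n))
a=cv2.imread('pics/top1.png')[220:350,180:310];b=cv2.imread('pics/scene1.png')[200:330,220:350]
cv2.imwrite('pics/c1.png',cv2.resize(np.hstack([a,b]),None,fx=3,fy=3,interpolation=cv2.INTER_CUBIC))"
```

```text
t 3.43 pos [0.5415 0.2407 0.1585] yaw -0.0145 tilt [-0.009  0.003 -1.   ] gap 85.6 F [-0.3 -0.6 -0.9]
tool shift mm [ -4.1 -13.1  66.5] turn -0.0145
```

View pics/c1.png

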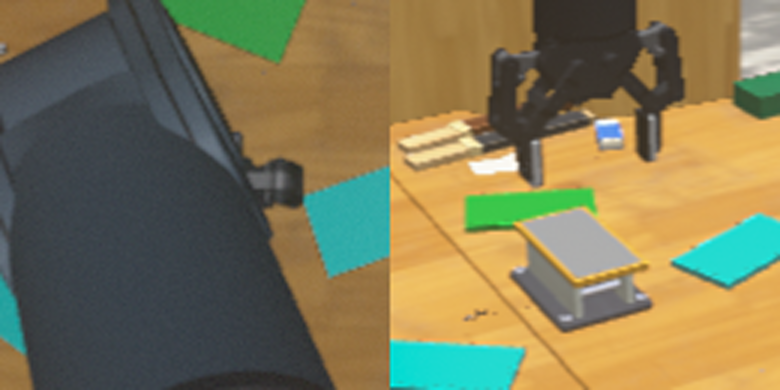

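Emit:
drive_tool(commands=[-0.001, -0.003, 0.003, -0.004, 0.0854, -0.001, -0.003, 0.003, -0.004, 0.0854, -0.0005, -0.002, 0.002, 0, 0.0854, 0, 0, 0, 0, 0.0854, 0, 0, 0, 0, 0.0854, 0, 0, 0, 0, 0.0854, 0, 0, 0, 0, 0.0854, 0, 0, 0, 0, 0.0854, 0, 0, 0, 0, 0.0854, 0, 0, 0, 0, 0.0854])

```text
time_s: 4.37
position: [0.5382, 0.2508, 0.1494]
eef_rot: [-3.138, 0.006, 0.014]
contact_force: [0.3, 0.3, 0.0]
finger_gap: 1.001
```

```bash
python3 -c "
from h import *
go(.537,.254,.092,0)"
```

```text
t 4.37 pos [0.5382 0.2508 0.1494] yaw -0.0037 tilt [-0.009  0.003 -1.   ] gap 85.5 F [0.3 0.3 0. ]
tool shift mm [-0.7 -3.  57.5] turn -0.0037
```

Emit:
drive_tool(commands=[0, -0.001, 0.006, -0.002, 0.0854, 0, -0.001, 0.008, 0, 0.0854, 0, 0, 0.008, 0, 0.0854, 0, 0, 0.008, 0, 0.0854, 0, 0, 0.008, 0, 0.0854, 0, 0, 0.006, 0, 0.0854, 0, 0, 0.003, 0, 0.0854, 0, 0, 0.001, 0, 0.0854, 0, 0, 0, 0, 0.0854, 0, 0, 0, 0, 0.0854])

```text
time_s: 5.2
position: [0.5371, 0.2526, 0.0946]
eef_rot: [-3.14, 0.003, 0.018]
contact_force: [-0.2, -0.2, -0.1]
finger_gap: 0.997
```

```bash
python3 -c "
from h import *
go(.537,.254,.092,0)
for n in ('scene',): cv2.imwrite(f'pics/{n}2.png',grab_frame(n))
b=cv2.imread('pics/scene2.png')[220:320,230:330]
cv2.imwrite('pics/c2.png',cv2.resize(b,None,fx=6,fy=6,interpolation=cv2.INTER_CUBIC))"
```

```text
t 5.2 pos [0.5371 0.2526 0.0946] yaw -0.0017 tilt [-0.011  0.002 -1.   ] gap 85.2 F [-0.2 -0.2 -0.1]
tool shift mm [-0.1 -1.4  2.6] turn -0.0017
```

View pics/c2.png

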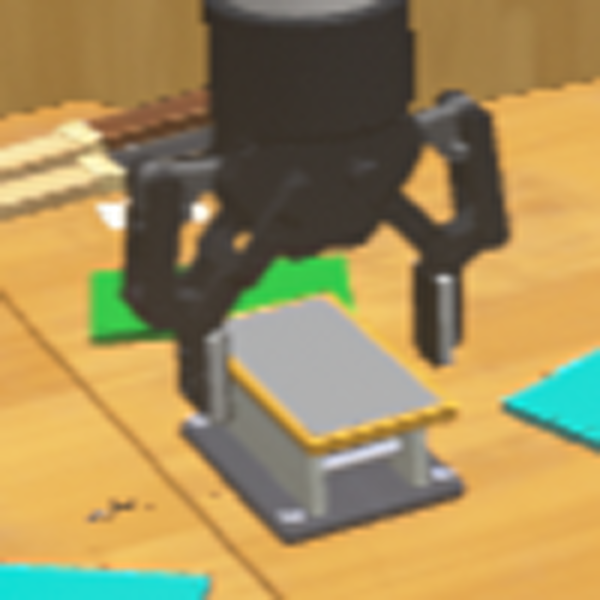

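Emit:
drive_tool(commands=[0, -0.001, 0.002, 0, 0.0854, 0, 0, 0, 0, 0.07, 0, 0, 0, 0, 0.04, 0, 0, 0, 0, 0.04, 0, 0, 0, 0, 0.04, 0, 0, 0, 0, 0.04, 0, 0, 0, 0, 0.04, 0, 0, 0, 0, 0.04, 0, 0, 0, 0, 0.04, 0, 0, 0, 0, 0.04], newtons=40)

```text
time_s: 6.08
position: [0.5376, 0.254, 0.094]
eef_rot: [-3.138, 0.003, 0.015]
contact_force: [-0.8, -0.7, -1.2]
finger_gap: 0.689
```

```bash
python3 -c "
from h import *
go(.537,.254,.092,0)
for n in ('scene',): cv2.imwrite(f'pics/{n}3.png',grab_frame(n))
b=cv2.imread('pics/scene3.png')[220:320,230:330]
cv2.imwrite('pics/c3.png',cv2.resize(b,None,fx=6,fy=6,interpolation=cv2.INTER_CUBIC))"
```

```text
t 6.08 pos [0.5376 0.254  0.094 ] yaw -0.0018 tilt [-0.009  0.003 -1.   ] gap 58.8 F [-0.8 -0.7 -1.2]
tool shift mm [-0.5  0.   2. ] turn -0.0018
```

View pics/c3.png

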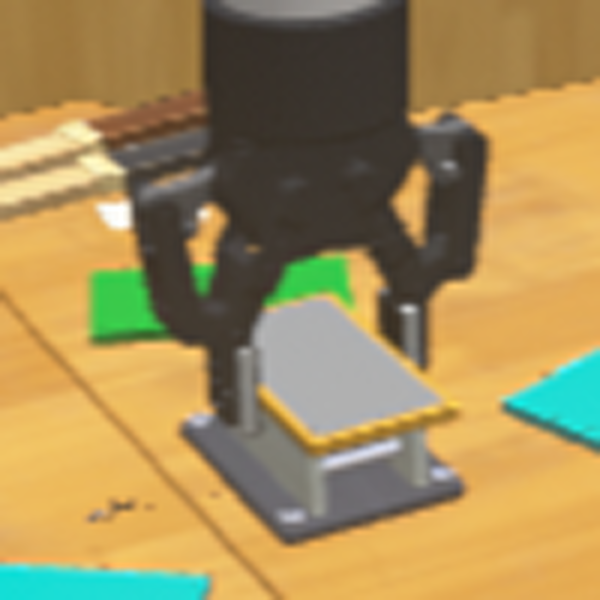

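Gripped: gap 58.8 mm, with both pads on the long edges around mid-length. Lifting.

Emit:
drive_tool(commands=[0, 0, -0.003, 0, 0.04, 0, 0, -0.006, 0, 0.04, 0, 0, -0.008, 0, 0.04, 0, 0, -0.01, 0, 0.04, 0, 0, -0.01, 0, 0.04, 0, 0, -0.01, 0, 0.04, 0, 0, -0.006, 0, 0.04, 0, 0, -0.003, 0, 0.04, 0, 0, 0, 0, 0.04, 0, 0, 0, 0, 0.04])

```text
time_s: 6.97
position: [0.5382, 0.2537, 0.1575]
eef_rot: [-3.138, 0.003, 0.013]
contact_force: [0.5, -0.5, -3.2]
finger_gap: 0.69
```

```bash
python3 -c "
from h import *
go(.549,-.075,.15,-.18)
for n in ('scene',): cv2.imwrite(f'pics/{n}4.png',grab_frame(n))
b=cv2.imread('pics/scene4.png')[190:310,230:350]
cv2.imwrite('pics/c4.png',cv2.resize(b,None,fx=5,fy=5,interpolation=cv2.INTER_CUBIC))"
```

```text
t 6.97 pos [0.5382 0.2537 0.1575] yaw -0.002 tilt [-0.008  0.004 -1.   ] gap 58.9 F [ 0.5 -0.5 -3.2]
tool shift mm [ 11.5 328.7   6.2] turn 0.178
```

View pics/c4.png

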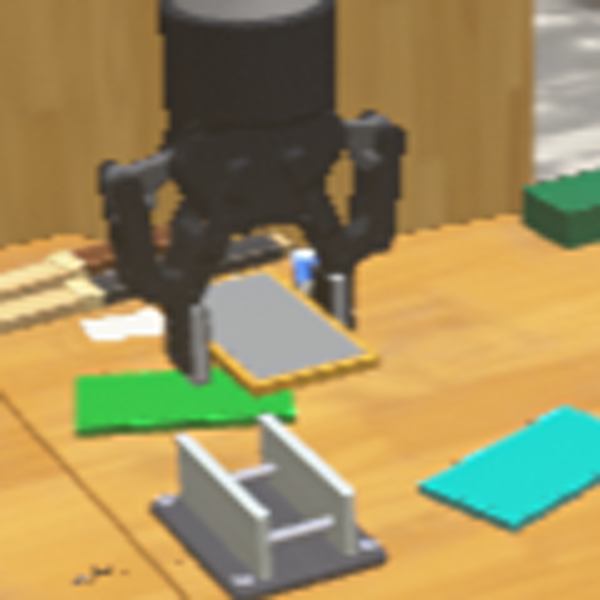

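Emit:
drive_tool(commands=[0, 0.01, 0, 0.01, 0.04, 0, 0.02, 0, 0.02, 0.04, 0, 0.028, 0, 0.02, 0.04, 0, 0.03, 0, 0.02, 0.04, 0, 0.03, 0, 0.02, 0.04, 0, 0.03, 0, 0.02, 0.04, 0, 0.03, 0, 0.02, 0.04, 0, 0.03, 0, 0.01, 0.04, 0, 0.025, 0, 0, 0.04, 0, 0.015, 0, 0, 0.04])

```text
time_s: 7.85
position: [0.5123, -0.0045, 0.1511]
eef_rot: [-3.131, 0.23, 0.025]
contact_force: [0.0, 0.3, -2.6]
finger_gap: 0.693
```

```bash
python3 -c "
from h import *
go(.544,-.074,.13,-.18)"
```

```text
t 7.85 pos [ 0.5123 -0.0045  0.1511] yaw -0.1469 tilt [-0.016  0.003 -1.   ] gap 59.2 F [ 0.   0.3 -2.6]
tool shift mm [41.9 64.1 20.4] turn 0.0331
```

Emit:
drive_tool(commands=[0.005, 0.012, 0, 0.005, 0.04, 0.007, 0.01, 0, 0.007, 0.04, 0.007, 0.008, 0, 0.007, 0.04, 0.007, 0.006, 0, 0.004, 0.04, 0.005, 0.004, 0, 0, 0.04, 0.003, 0.002, 0, 0, 0.04, 0.001, 0, 0, 0, 0.04, 0, 0, 0, 0, 0.04, 0, 0, 0, 0, 0.04, 0, 0, 0, 0, 0.04])

```text
time_s: 8.68
position: [0.5376, -0.0619, 0.148]
eef_rot: [3.127, -0.284, -0.035]
contact_force: [-0.0, 0.4, -2.2]
finger_gap: 0.69
```

```bash
python3 -c "
from h import *
go(.544,-.074,.13,-.18)"
```

```text
t 8.68 pos [ 0.5376 -0.0619  0.148 ] yaw -0.181 tilt [-0.023  0.001 -1.   ] gap 58.9 F [-0.   0.4 -2.2]
tool shift mm [ 8.9 10.7 17.9] turn -0.001
```

Emit:
drive_tool(commands=[0.002, 0.003, 0.002, 0, 0.04, 0.003, 0.003, 0.003, 0, 0.04, 0.002, 0.002, 0.003, 0, 0.04, 0, 0, 0.003, 0, 0.04, 0, 0, 0.002, 0, 0.04, 0, 0, 0, 0, 0.04, 0, 0, 0, 0, 0.04, 0, 0, 0, 0, 0.04, 0, 0, 0, 0, 0.04, 0, 0, 0, 0, 0.04])

```text
time_s: 9.52
position: [0.5427, -0.0702, 0.1331]
eef_rot: [3.128, -0.28, -0.037]
contact_force: [0.3, -0.2, -3.0]
finger_gap: 0.691
```

```bash
python3 -c "
from h import *
go(.544,-.074,.094,-.18)
for n in ('scene','top'): cv2.imwrite(f'pics/{n}5.png',grab_frame(n))
b=cv2.imread('pics/scene5.png')[190:310,330:450];a=cv2.imread('pics/top5.png')[200:320,350:470]
cv2.imwrite('pics/c5.png',cv2.resize(np.hstack([a,b])[:,:],None,fx=3.3,fy=3.3,interpolation=cv2.INTER_CUBIC))"
```

```text
t 9.52 pos [ 0.5427 -0.0702  0.1331] yaw -0.1784 tilt [-0.024  0.001 -1.   ] gap 59.0 F [ 0.3 -0.2 -3. ]
tool shift mm [ 2.8  3.4 39.1] turn 0.0016
```

View pics/c5.png

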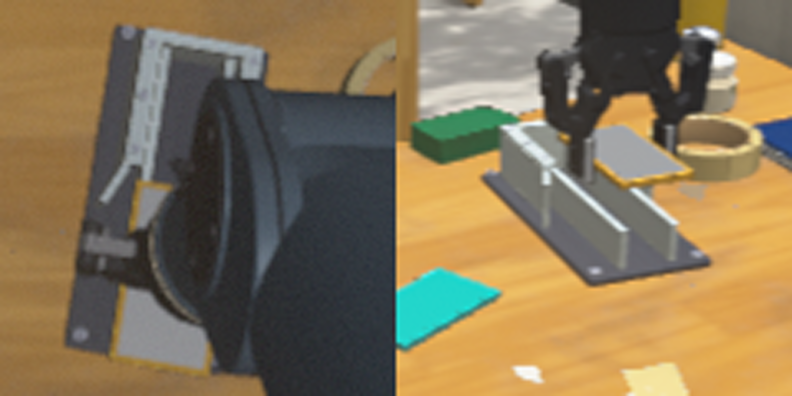

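Emit:
drive_tool(commands=[0.001, 0.001, 0.003, 0.001, 0.04, 0.001, 0.001, 0.005, 0, 0.04, 0.0005, 0.001, 0.006, 0, 0.04, 0, 0, 0.006, 0, 0.04, 0, 0, 0.005, 0, 0.04, 0, 0, 0.004, 0, 0.04, 0, 0, 0.002, 0, 0.04, 0, 0, 0, 0, 0.04, 0, 0, 0, 0, 0.04, 0, 0, 0, 0, 0.04])

```text
time_s: 10.45
position: [0.5438, -0.0739, 0.0979]
eef_rot: [3.128, -0.281, -0.039]
contact_force: [0.5, 0.6, -4.1]
finger_gap: 0.689
```

```bash
python3 -c "
from h import *
go(.544,-.074,.094,-.18)
for n in ('scene','top'): cv2.imwrite(f'pics/{n}6.png',grab_frame(n))
b=cv2.imread('pics/scene6.png')[190:310,330:450];a=cv2.imread('pics/top6.png')[200:320,350:470]
cv2.imwrite('pics/c6.png',cv2.resize(np.hstack([a,b])[:,:],None,fx=3.3,fy=3.3,interpolation=cv2.INTER_CUBIC))"
```

```text
t 10.45 pos [ 0.5438 -0.0739  0.0979] yaw -0.1794 tilt [-0.025  0.001 -1.   ] gap 58.8 F [ 0.5  0.6 -4.1]
tool shift mm [0.3 0.1 3.9] turn 0.0006
```

View pics/c6.png

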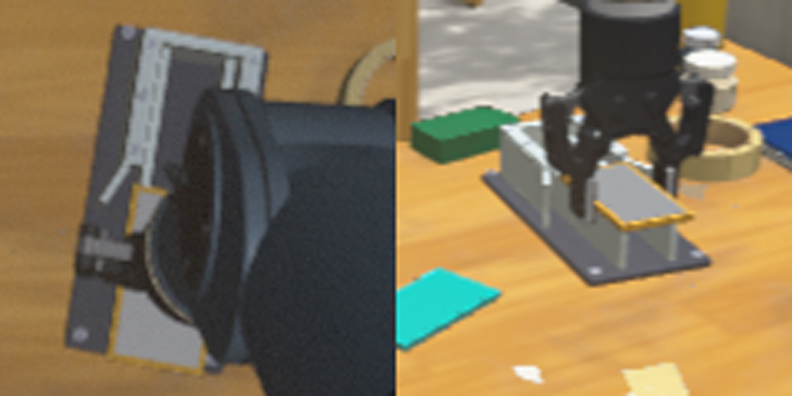

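Emit:
drive_tool(commands=[0, 0, 0.001, 0, 0.04, 0, 0, 0.001, 0, 0.04, 0, 0, 0.001, 0, 0.04, 0, 0, 0.0005, 0, 0.04, 0, 0, 0, 0, 0.04, 0, 0, 0, 0, 0.04, 0, 0, 0, 0, 0.04, 0, 0, 0, 0, 0.04, 0, 0, 0, 0, 0.04, 0, 0, 0, 0, 0.04])

```text
time_s: 11.38
position: [0.5443, -0.0739, 0.0951]
eef_rot: [3.128, -0.281, -0.035]
contact_force: [-0.2, 0.2, -3.6]
finger_gap: 0.693
```

```bash
cat >> h.py <<'E'
CO=np.array([.598,-.084]);th=-.18;U=np.array([np.cos(th),np.sin(th)]);N=np.array([-U[1],U[0]])
def car(P): P=np.atleast_2d(P)[:,:2]-CO; return np.c_[P@U,P@N]
def edgeline(im,roi,z):
    """left brass edge + rear brass edge from film mask"""
    pass
E
python3 -c "
from h import *
go(.544,-.074,.094,-.18)
print(car(ray('top',[[390.3,256.7],[382.4,307.6]],.048)))
print(car(observe()['position']))"
```

```text
t 11.38 pos [ 0.5443 -0.0739  0.0951] yaw -0.1793 tilt [-0.023  0.001 -1.   ] gap 59.2 F [-0.2  0.2 -3.6]
tool shift mm [-0.3  0.2  1.1] turn 0.0007
[[-0.00447426  0.02837008]
 [-0.11023582  0.02824013]]
[[-0.05459565  0.00033116]]
```

Emit:
drive_tool(commands=[0, 0, 0.0008, 0, 0.04, 0, 0, 0.0008, 0, 0.04, 0, 0, 0.0005, 0, 0.04, 0, 0, 0, 0, 0.04, 0, 0, 0, 0, 0.04, 0, 0, 0, 0, 0.04, 0, 0, 0, 0, 0.04, 0, 0, 0, 0, 0.04, 0, 0, 0, 0, 0.04, 0, 0, 0, 0, 0.04])

```text
time_s: 12.22
position: [0.5443, -0.0739, 0.0941]
eef_rot: [3.128, -0.282, -0.034]
contact_force: [-1.4, 0.3, -0.4]
finger_gap: 0.688
```

```bash
python3 -c "
from h import *
go(.544,-.074,.094,-.18)
"
```

```text
t 12.22 pos [ 0.5443 -0.0739  0.0941] yaw -0.1796 tilt [-0.022  0.001 -1.   ] gap 58.7 F [-1.4  0.3 -0.4]
tool shift mm [-0.3  0.1  0.1] turn 0.0004
```

Emit:
drive_tool(commands=[0, 0, 0.0008, 0, 0.04, 0, 0, 0.0008, 0, 0.04, 0, 0, 0, 0, 0.04, 0, 0, 0, 0, 0.04, 0, 0, 0, 0, 0.04, 0, 0, 0, 0, 0.062, 0, 0, 0, 0, 0.066, 0, 0, 0, 0, 0.07, 0, 0, 0, 0, 0.072, 0, 0, 0, 0, 0.072], newtons=25)

```text
time_s: 13.05
position: [0.5451, -0.074, 0.0943]
eef_rot: [3.128, -0.282, -0.03]
contact_force: [0.2, -0.6, 1.1]
finger_gap: 0.841
```

```bash
python3 -c "
from h import *
go(.544,-.074,.094,-.18)
for n in ('scene','top'): cv2.imwrite(f'pics/{n}7.png',grab_frame(n))
b=cv2.imread('pics/scene7.png')[190:310,330:450];a=cv2.imread('pics/top7.png')[200:320,350:470]
cv2.imwrite('pics/c7.png',cv2.resize(np.hstack([a,b])[:,:],None,fx=3.3,fy=3.3,interpolation=cv2.INTER_CUBIC))"
```

```text
t 13.05 pos [ 0.5451 -0.074   0.0943] yaw -0.1799 tilt [-0.019  0.001 -1.   ] gap 71.9 F [ 0.2 -0.6  1.1]
tool shift mm [-1.1  0.2  0.3] turn 0.0001
```

View pics/c7.png

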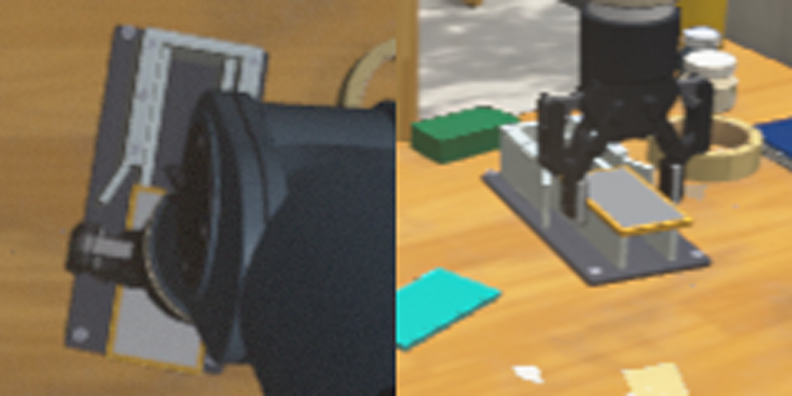

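```bash
python3 - <<'E'
from h import *
t=cv2.imread("pics/top7.png")
x0,y0,x1,y1=376,254,420,316
k=8
z=up(t,x0,y0,x1,y1,12)
h=cv2.cvtColor(cv2.GaussianBlur(up(t,x0,y0,x1,y1,12),(0,0),3),cv2.COLOR_BGR2HSV)
cv2.imwrite("pics/z7.png",z[:600])
c=t.max(2).astype(int)-t.min(2)
for y in list(range(256,268,2))+list(range(288,308,3)):
    print(y,[f"{a}/{b}" for a,b in zip(c[y,378:398],t.max(2)[y,378:398])])
E
```

```text
256 ['3/73', '5/82', '3/78', '3/78', '1/106', '10/150', '12/161', '10/132', '4/91', '5/79', '3/77', '5/73', '61/120', '82/141', '68/147', '44/154', '32/155', '35/135', '31/106', '25/97']
258 ['5/77', '3/78', '1/78', '4/118', '11/156', '12/159', '8/126', '4/85', '6/76', '6/76', '4/79', '32/99', '86/139', '70/154', '30/146', '20/144', '34/146', '40/149', '45/149', '62/151']
260 ['3/76', '4/76', '4/121', '10/154', '10/142', '5/106', '4/73', '4/77', '7/78', '4/74', '3/70', '62/124', '96/152', '40/149', '3/142', '3/145', '5/146', '4/145', '4/145', '3/140']
262 ['2/76', '3/80', '1/78', '3/82', '4/78', '2/76', '5/77', '5/80', '7/78', '5/75', '9/72', '75/131', '85/154', '24/145', '5/145', '4/144', '5/147', '6/147', '2/129', '5/94']
264 ['7/75', '4/77', '4/79', '6/77', '3/74', '5/76', '4/75', '4/77', '6/77', '3/76', '31/94', '83/138', '61/153', '13/145', '4/145', '4/145', '4/144', '2/131', '4/94', '5/72']
266 ['2/75', '5/78', '6/78', '4/77', '4/76', '4/75', '6/77', '5/79', '5/79', '1/76', '59/121', '95/152', '42/151', '4/142', '4/145', '3/139', '2/113', '10/94', '1/81', '9/71']
288 ['5/76', '
[... 569 characters left out ...]
77', '52/112', '92/150', '49/153', '9/149', '5/149', '2/147', '4/151', '3/148', '3/150', '4/149', '2/151', '5/149', '4/149', '4/148', '4/151']
300 ['5/77', '3/77', '6/78', '3/77', '5/73', '75/133', '97/159', '27/149', '3/152', '4/151', '4/151', '4/150', '4/151', '3/149', '5/151', '4/151', '4/149', '6/155', '4/152', '4/151']
303 ['3/77', '6/79', '5/78', '3/77', '43/106', '92/146', '61/154', '13/148', '4/150', '2/150', '4/152', '3/150', '3/151', '2/151', '2/149', '3/149', '4/153', '4/151', '3/150', '2/148']
306 ['26/96', '24/91', '13/82', '12/82', '74/134', '100/160', '44/151', '13/150', '9/149', '4/148', '2/149', '2/151', '5/150', '4/151', '5/153', '4/151', '6/153', '5/151', '4/152', '3/151']
```

View pics/z7.png

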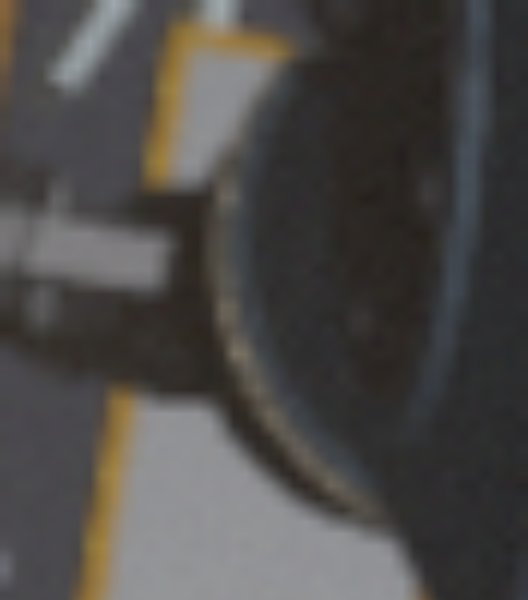

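```bash
python3 - <<'E'
from h import *
print(car(ray('top',[[384.3,303],[385.0,297],[386.05,291],[389.9,266],[390.9,260]],.046))*1000)
print('front film',car(ray('top',[[393,256.5]],.046))*1000, 'proj rear corner')
# carrier left rail & lips check: flare tip, lip inner edge in top0
print(proj('top',np.array([np.r_[CO+x*U+y*N,.046] for x,y in ((-.1,.026),(-.01,.026))])))
E
```

```text
[[-100.28541888   25.57495203]
 [ -88.00939061   26.05301672]
 [ -75.56349602   25.82447125]
 [ -23.41505145   25.93378137]
 [ -10.75515058   25.80502403]]
front film [[-2.79056174 22.62829297]] proj rear corner
[[384.11663517 302.82446942]
 [390.86302824 259.62550916]]
```

Plate is down flat on the rails at carrier x ≈ -54 mm, y ≈ -0.2 mm, aligned. Regripping lightly to slide the nose under the lips.

Emit:
drive_tool(commands=[0, 0, 0, 0, 0.05, 0, 0, 0, 0, 0.05, 0, 0, 0, 0, 0.05, 0, 0, 0, 0, 0.05, 0, 0, 0, 0, 0.05, 0.002, 0, 0, 0, 0.05, 0.003, 0, 0, 0, 0.05, 0.003, 0, 0, 0, 0.05, 0.002, 0, 0, 0, 0.05, 0, 0, 0, 0, 0.05], newtons=20)

```text
time_s: 13.98
position: [0.5462, -0.0742, 0.0945]
eef_rot: [-3.128, 0.282, 0.061]
contact_force: [2.5, -1.4, -0.6]
finger_gap: 0.696
```

```bash
python3 -c "
from h import *
go(.544,-.074,.094,-.18);print(car(observe()['position'])*1000)
"
```

```text
t 13.98 pos [ 0.5462 -0.0742  0.0945] yaw -0.1797 tilt [-0.038  0.004 -0.999] gap 59.4 F [ 2.5 -1.4 -0.6]
tool shift mm [-2.1  0.1  0.6] turn 0.0003
[[-52.7496827    0.32316519]]
```

Emit:
drive_tool(commands=[0, 0, -0.0007, 0, 0.05, 0.002, 0, 0, 0, 0.05, 0.004, 0, 0, 0, 0.05, 0.004, 0, 0, 0, 0.05, 0.004, 0, 0, 0, 0.05, 0.003, 0, 0, 0, 0.05, 0, 0, 0, 0, 0.05, 0, 0, 0, 0, 0.05, 0, 0, 0, 0, 0.05, 0, 0, 0, 0, 0.05], newtons=20)

```text
time_s: 14.82
position: [0.5587, -0.0767, 0.0942]
eef_rot: [-3.127, 0.281, 0.084]
contact_force: [-3.2, 0.5, 4.3]
finger_gap: 0.698
```

```bash
python3 -c "
from h import *
go(.544,-.074,.094,-.18);print(car(observe()['position'])*1000)
for n in ('scene','top'): cv2.imwrite(f'pics/{n}8.png',grab_frame(n))
b=cv2.imread('pics/scene8.png')[190:310,330:450];a=cv2.imread('pics/top8.png')[200:320,350:470]
cv2.imwrite('pics/c8.png',cv2.resize(np.hstack([a,b])[:,:],None,fx=3.3,fy=3.3,interpolation=cv2.INTER_CUBIC))"
```

```text
t 14.82 pos [ 0.5587 -0.0767  0.0942] yaw -0.1796 tilt [-0.053  0.006 -0.999] gap 59.6 F [-3.2  0.5  4.3]
tool shift mm [-14.9   0.    1. ] turn 0.0004
[[-39.98357556   0.19393452]]
```

View pics/c8.png

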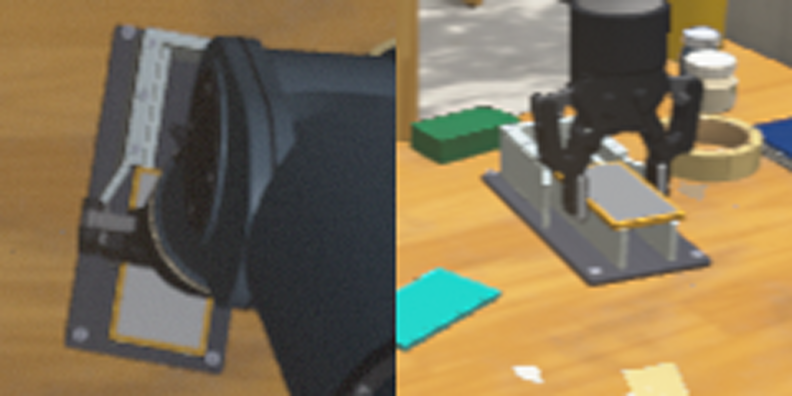

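Emit:
drive_tool(commands=[0, 0, 0, 0, 0.064, 0, 0, 0, 0, 0.07, 0, 0, 0, 0, 0.074, 0, 0, 0, 0, 0.076, 0, 0, -0.005, 0, 0.076, 0, 0, -0.012, 0, 0.076, 0, 0, -0.015, 0, 0.076, 0, 0, -0.015, 0, 0.076, 0, 0, -0.012, 0, 0.076, 0, 0, -0.005, 0, 0.076])

```text
time_s: 15.75
position: [0.5639, -0.0773, 0.1606]
eef_rot: [-3.127, 0.281, 0.08]
contact_force: [0.0, 0.6, -0.3]
finger_gap: 0.891
```

```bash
python3 -c "
from h import *
go(.544,-.074,.094,-.18);print(car(observe()['position'])*1000)
for n in ('scene','top'): cv2.imwrite(f'pics/{n}9.png',grab_frame(n))
b=cv2.imread('pics/scene9.png')[190:310,330:450];a=cv2.imread('pics/top9.png')[200:320,350:470]
cv2.imwrite('pics/c9.png',cv2.resize(np.hstack([a,b])[:,:],None,fx=3.3,fy=3.3,interpolation=cv2.INTER_CUBIC))"
```

```text
t 15.75 pos [ 0.5639 -0.0773  0.1606] yaw -0.1796 tilt [-0.051  0.005 -0.999] gap 76.1 F [ 0.   0.6 -0.3]
tool shift mm [-16.7   0.   67.6] turn 0.0004
[[-34.77528886   0.47885359]]
```

View pics/c9.png

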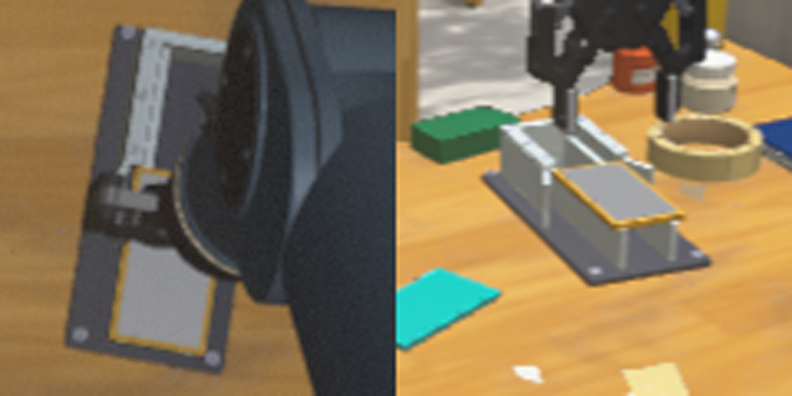

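Emit:
drive_tool(commands=[-0.005, 0, 0, 0, 0.05, -0.01, 0, 0, 0, 0.02, -0.012, 0, 0, 0, 0, -0.012, 0, 0, 0, 0, -0.012, 0, 0, 0, 0, -0.01, 0, 0, 0, 0, -0.008, 0, 0, 0, 0, -0.003, 0, 0, 0, 0, 0, 0, 0, 0, 0, 0, 0, 0, 0, 0])

```text
time_s: 16.68
position: [0.4844, -0.0632, 0.1578]
eef_rot: [-3.127, 0.281, 0.096]
contact_force: [0.7, -0.3, -0.0]
finger_gap: -0.001
```

```bash
python3 -c "
from h import *
p=CO-.112*U
go(p[0],p[1],.107,-.18);print(car(observe()['position'])*1000)
print('rear corners',car(ray('top',[[383.3,302.4],[412.1,307.6]],.046))*1000)
for n in ('scene','top'): cv2.imwrite(f'pics/{n}10.png',grab_frame(n))
b=cv2.imread('pics/scene10.png')[190:310,330:450];a=cv2.imread('pics/top10.png')[200:320,350:470]
cv2.imwrite('pics/c10.png',cv2.resize(np.hstack([a,b])[:,:],None,fx=3.3,fy=3.3,interpolation=cv2.INTER_CUBIC))"
```

```text
t 16.68 pos [ 0.4844 -0.0632  0.1578] yaw -0.1793 tilt [-0.061  0.006 -0.998] gap -0.1 F [ 0.7 -0.3 -0. ]
tool shift mm [ 6.6 -0.2 50.5] turn 0.0007
[[-1.15482480e+02  1.08671707e-01]]
rear corners [[-99.44356457  27.78070531]
 [-99.5193021  -31.9336956 ]]
```

View pics/c10.png

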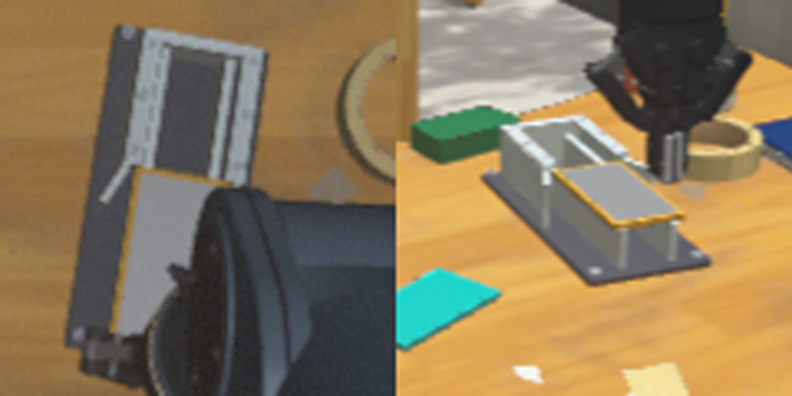

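Emit:
drive_tool(commands=[0, 0, 0.004, 0, 0, 0, 0, 0.007, 0, 0, 0, 0, 0.009, 0, 0, 0, 0, 0.009, 0, 0, 0, 0, 0.008, 0, 0, 0, 0, 0.005, 0, 0, 0, 0, 0.002, 0, 0, 0, 0, 0, 0, 0, 0, 0, 0, 0, 0, 0, 0, 0, 0, 0])

```text
time_s: 17.62
position: [0.483, -0.0631, 0.1074]
eef_rot: [-3.127, 0.281, 0.097]
contact_force: [0.0, 0.3, 0.5]
finger_gap: 0.005
```

```bash
python3 -c "
from h import *
p=CO-.112*U
go(p[0],p[1],.107,-.18);print(car(observe()['position'])*1000)
for n in ('scene','top'): cv2.imwrite(f'pics/{n}11.png',grab_frame(n))
b=cv2.imread('pics/scene11.png')[190:310,330:450];a=cv2.imread('pics/top11.png')[200:320,350:470]
cv2.imwrite('pics/c11.png',cv2.resize(np.hstack([a,b])[:,:],None,fx=3.3,fy=3.3,interpolation=cv2.INTER_CUBIC))"
```

```text
t 17.62 pos [ 0.483  -0.0631  0.1074] yaw -0.1795 tilt [-0.061  0.006 -0.998] gap 0.4 F [0.  0.3 0.5]
tool shift mm [ 4.9 -0.1  0.1] turn 0.0005
[[-1.16869644e+02 -6.57020842e-02]]
```

View pics/c11.png

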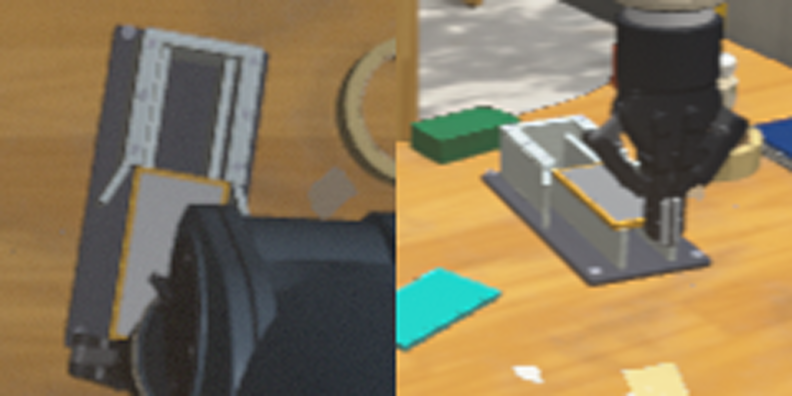

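Emit:
drive_tool(commands=[0.003, 0, 0, 0, 0, 0.005, 0, -0.0003, 0, 0, 0.005, 0, -0.0003, 0, 0, 0.005, 0, -0.0003, 0, 0, 0.005, 0, -0.0003, 0, 0, 0.005, 0, -0.0003, 0, 0, 0.005, 0, -0.0003, 0, 0, 0.003, 0, 0, 0, 0, 0, 0, 0, 0, 0, 0, 0, 0, 0, 0])

```text
time_s: 18.55
position: [0.5196, -0.0701, 0.1079]
eef_rot: [-3.127, 0.281, 0.107]
contact_force: [-3.7, 0.6, 2.1]
finger_gap: -0.001
```

```bash
python3 -c "
from h import *
p=CO-.025*U
go(p[0],p[1],.107,-.18);print(car(observe()['position'])*1000)
for n in ('scene','top'): cv2.imwrite(f'pics/{n}12.png',grab_frame(n))
b=cv2.imread('pics/scene12.png')[190:310,330:450];a=cv2.imread('pics/top12.png')[200:320,350:470]
cv2.imwrite('pics/c12.png',cv2.resize(np.hstack([a,b])[:,:],None,fx=3.3,fy=3.3,interpolation=cv2.INTER_CUBIC))"
```

```text
t 18.55 pos [ 0.5196 -0.0701  0.1079] yaw -0.1796 tilt [-0.068  0.007 -0.998] gap -0.0 F [-3.7  0.6  2.1]
tool shift mm [54.6 -0.3 -2.8] turn 0.0004
[[-79.62535793  -0.31634673]]
```

View pics/c12.png

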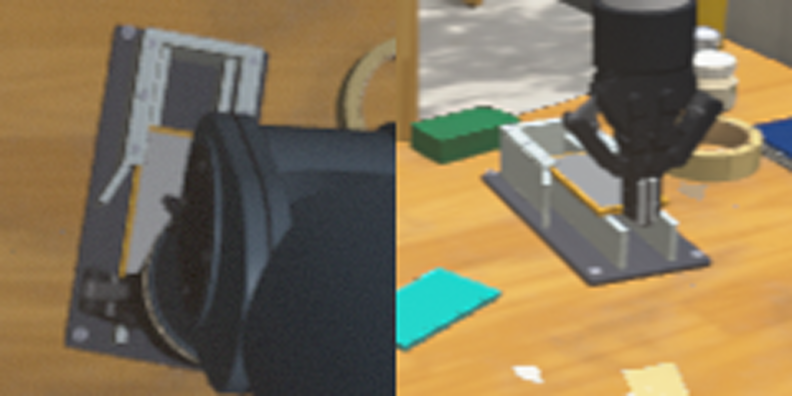

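Emit:
drive_tool(commands=[0.004, 0, 0, 0, 0, 0.006, 0, -0.0003, 0, 0, 0.006, 0, -0.0003, 0, 0, 0.006, 0, -0.0003, 0, 0, 0.006, 0, -0.0003, 0, 0, 0.006, 0, -0.0003, 0, 0, 0.005, 0, -0.0003, 0, 0, 0.003, 0, 0, 0, 0, 0, 0, 0, 0, 0, 0, 0, 0, 0, 0])

```text
time_s: 19.48
position: [0.5522, -0.0765, 0.1071]
eef_rot: [-3.125, 0.28, 0.141]
contact_force: [-2.5, 0.2, 1.6]
finger_gap: 0.001
```

```bash
python3 -c "
from h import *
p=CO-.025*U
go(p[0],p[1],.107,-.18);print(car(observe()['position'])*1000)
for n in ('scene','top'): cv2.imwrite(f'pics/{n}13.png',grab_frame(n))
b=cv2.imread('pics/scene13.png')[190:310,330:450];a=cv2.imread('pics/top13.png')[200:320,350:470]
cv2.imwrite('pics/c13.png',cv2.resize(np.hstack([a,b])[:,:],None,fx=3.3,fy=3.3,interpolation=cv2.INTER_CUBIC))"
```

```text
t 19.48 pos [ 0.5522 -0.0765  0.1071] yaw -0.1793 tilt [-0.09   0.009 -0.996] gap 0.1 F [-2.5  0.2  1.6]
tool shift mm [21.4 -0.8 -1.8] turn 0.0007
[[-46.43354296  -0.87645641]]
```

View pics/c13.png

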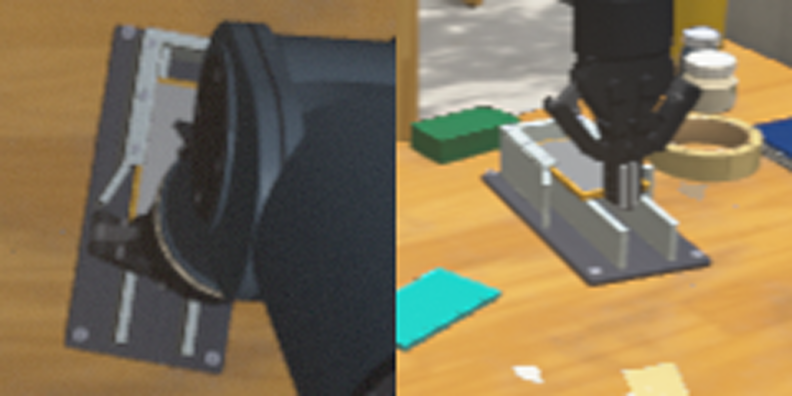

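Emit:
drive_tool(commands=[0.004, 0, 0, 0, 0, 0.005, 0, -0.0005, 0, 0, 0.005, 0, -0.0005, 0, 0, 0.004, 0, -0.0004, 0, 0, 0.003, 0, -0.0003, 0, 0, 0.002, 0, 0, 0, 0, 0, 0, 0, 0, 0, 0, 0, 0, 0, 0, 0, 0, 0, 0, 0, 0, 0, 0, 0, 0])

```text
time_s: 20.42
position: [0.5714, -0.0803, 0.1068]
eef_rot: [-3.124, 0.28, 0.156]
contact_force: [-3.9, 1.3, 2.7]
finger_gap: 0.002
```

```bash
python3 -c "
from h import *
p=CO-.025*U
go(p[0],p[1],.107,-.18);print(car(observe()['position'])*1000)
for n in ('scene','top'): cv2.imwrite(f'pics/{n}14.png',grab_frame(n))
b=cv2.imread('pics/scene14.png')[190:310,330:450];a=cv2.imread('pics/top14.png')[200:320,350:470]
cv2.imwrite('pics/c14.png',cv2.resize(np.hstack([a,b])[:,:],None,fx=3.3,fy=3.3,interpolation=cv2.INTER_CUBIC))"
```

```text
t 20.42 pos [ 0.5714 -0.0803  0.1068] yaw -0.1793 tilt [-0.099  0.01  -0.995] gap 0.1 F [-3.9  1.3  2.7]
tool shift mm [ 1.8 -1.1 -0.4] turn 0.0007
[[-26.85103748  -1.10705788]]
```

View pics/c14.png

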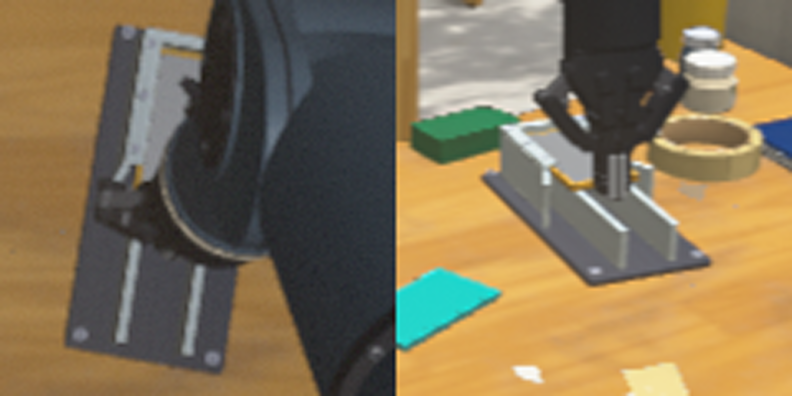

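Emit:
drive_tool(commands=[0.003, 0, 0, 0, 0, 0.003, 0, 0, 0, 0, 0.003, 0, 0, 0, 0, 0.003, 0, 0, 0, 0, 0.003, 0, 0, 0, 0, 0, 0, 0, 0, 0, 0, 0, 0, 0, 0, 0, 0, 0, 0, 0, 0, 0, 0, 0, 0, 0, 0, 0, 0, 0])

```text
time_s: 21.35
position: [0.5737, -0.0805, 0.1056]
eef_rot: [-3.12, 0.279, 0.201]
contact_force: [-3.6, 0.1, 3.7]
finger_gap: -0.001
```

```bash
python3 -c "
from h import *
p=CO-.025*U
go(p[0],p[1],.107,-.18);print(car(observe()['position'])*1000)"
```

```text
t 21.35 pos [ 0.5737 -0.0805  0.1056] yaw -0.1788 tilt [-0.127  0.014 -0.992] gap -0.1 F [-3.6  0.1  3.7]
tool shift mm [-0.6 -0.9 -1.3] turn 0.0012
[[-24.52534912  -0.95051961]]
```

Emit:
drive_tool(commands=[-0.004, 0, 0, 0, 0, -0.008, 0, 0, 0, 0, -0.01, 0, 0, 0, 0, -0.01, 0, -0.005, 0, 0, -0.01, 0, -0.01, 0, 0, -0.01, 0, -0.015, 0, 0, -0.01, 0, -0.015, 0, 0, -0.005, 0, -0.005, 0, 0, 0, 0, 0, 0, 0, 0, 0, 0, 0, 0])

```text
time_s: 22.18
position: [0.5127, -0.0691, 0.1672]
eef_rot: [-3.122, 0.28, 0.18]
contact_force: [0.3, 0.3, 0.1]
finger_gap: -0.001
```

```bash
python3 -c "
from h import *
p=CO-.025*U
go(p[0],p[1],.107,-.18);print(car(observe()['position'])*1000)
for n in ('scene','top'): cv2.imwrite(f'pics/{n}15.png',grab_frame(n))
b=cv2.imread('pics/scene15.png')[210:290,350:430];a=cv2.imread('pics/top15.png')[205:285,370:450]
cv2.imwrite('pics/c15.png',cv2.resize(np.hstack([a,b])[:,:],None,fx=5,fy=5,interpolation=cv2.INTER_CUBIC))"
```

```text
t 22.18 pos [ 0.5127 -0.0691  0.1672] yaw -0.1791 tilt [-0.114  0.012 -0.993] gap -0.0 F [0.3 0.3 0.1]
tool shift mm [68.1 -1.  52.8] turn 0.0009
[[-86.63587771  -0.59472543]]
```

View pics/c15.png

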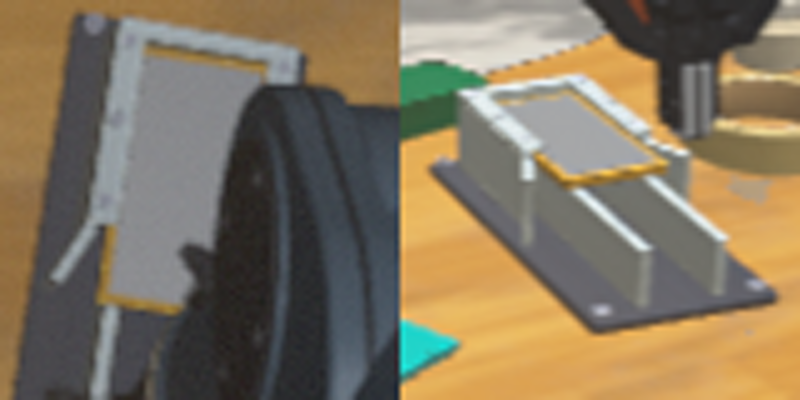

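```bash
python3 - <<'E'
from h import *
t=cv2.imread("pics/top15.png");c=(t.max(2).astype(int)-t.min(2));v=t.max(2)
for x in (400,404,408,412): print(x,"front",[f"{y}:{c[y,x]}/{v[y,x]}" for y in range(208,222)])
for x in (393,396,399,402): print(x,"rear",[f"{y}:{c[y,x]}/{v[y,x]}" for y in range(258,271)])
def X(u,v,z): return (car(ray('top',[[u,v]],z))*1000).round(1)
# predicted px along columns
for x,lab,z in ((90,'stop inner top',.053),(90,'plate front top',.046),(86,'film front',.046),(-16,'film rear',.046),(-20,'rear top',.046),(-20,'rear bottom',.04)):
    for y in (.02,.0,-.01): print(lab,y,proj('top',np.r_[CO+x/1000*U+y*N,z]).round(2))
E
```

```text
400 front ['208:79/150', '209:24/150', '210:17/176', '211:15/171', '212:10/149', '213:11/99', '214:53/123', '215:71/151', '216:20/138', '217:4/140', '218:3/139', '219:4/136', '220:4/137', '221:2/140']
404 front ['208:86/154', '209:63/152', '210:13/152', '211:13/170', '212:13/169', '213:7/146', '214:35/109', '215:86/146', '216:65/153', '217:6/138', '218:4/137', '219:5/138', '220:5/139', '221:5/141']
408 front ['208:84/152', '209:85/151', '210:45/153', '211:6/161', '212:14/173', '213:9/166', '214:5/139', '215:48/122', '216:94/160', '217:43/147', '218:5/139', '219:4/138', '220:6/140', '221:4/139']
412 front ['208:80/150', '209:80/147', '210:74/140', '211:21/140', '212:15/173', '213:16/171', '214:12/156', '215:11/113', '216:60/129', '217:69/153', '218:12/139', '219:4/139', '220:4/139', '221:3/139']
393 rear ['258:5/145', '259:4/143', '260:2/143', '261:5/146', '262:5/145', '263:18/146', '264:81/155', '265:79/143', '266:15/121', '267:9/131', '268:7/127', '269:8/128', '270:5/113']
396 rear ['258:4/145', '259:4/145', '260:4/146', '261:3/143', '262:5/144', '263:4/142', '264:43/149', '265:100/
[... 358 characters left out ...]
9', '266:99/154', '267:60/121', '268:9/77', '269:7/75', '270:3/73']
stop inner top 0.02 [[401.59 212.76]]
stop inner top 0.0 [[411.04 214.45]]
stop inner top -0.01 [[415.76 215.3 ]]
plate front top 0.02 [[400.98 213.41]]
plate front top 0.0 [[410.37 215.09]]
plate front top -0.01 [[415.06 215.93]]
film front 0.02 [[400.69 215.25]]
film front 0.0 [[410.09 216.93]]
film front -0.01 [[414.79 217.77]]
film rear 0.02 [[393.28 262.98]]
film rear 0.0 [[402.81 264.69]]
film rear -0.01 [[407.58 265.54]]
rear top 0.02 [[392.98 264.88]]
rear top 0.0 [[402.52 266.59]]
rear top -0.01 [[407.29 267.45]]
rear bottom 0.02 [[392.5  265.16]]
rear bottom 0.0 [[401.99 266.86]]
rear bottom -0.01 [[406.73 267.71]]
```

The picture shows the plate under the lips. Its front brass edge is at the stop (about (400,214) px) and its rear edge at about (402,267). The film front edge to stop inner edge is 2.6 px, and 2.6 px is what home should give; the rear edge agrees within about 1 mm. The arm is clear, with its tips about 50 mm above the plate. Handing in.

```bash
python3 -c "
from h import *
s=observe();print(s['joint_vel'].round(3),s['contact_force'].round(2))
print(job_done());
f=grab_frame('top');cv2.imwrite('pics/top_end.png',f)
d=cv2.absdiff(f,cv2.imread('pics/top0.png')).max(2)>60
for n,(x,y) in dict(tape=(477,233),wax=(400,173),eraser=(313,172),pliers=(145,250)).items(): print(n,d[y-25:y+25,x-40:x+40].mean().round(3) if n!='tape' else d[y-25:y+25,x-25:x+25].mean().round(3))"
```

```text
[ 0.002  0.016 -0.002 -0.003 -0.001  0.005  0.   ] [-0.81 -0.68 -0.85]
the job is handed in; nothing more can be done
None
the job is handed in; nothing more can be done
```

The plate is in the carrier's channels, under the lips and against the end stop, and the job is handed in at about 22 s of the 48 s. `job_done()` gives no verdict.

**What I did:** I gripped the grey-filmed plate by its long edges at mid-length, lifted it off the stand and laid it flat on the rails at carrier x ≈ -54 mm. I slid it forward about 13 mm in a light grip, released it, then pushed its rear edge home with the closed fingers and backed away.

**Last checks:**
- **Home position:** in the final top view the front film edge to stop gap was 2.6 px, which is what a plate against the stop should show. The rear edge read about 1 mm short in my carrier frame, and the stop itself about 0.8 mm short. That puts the plate home to within about 0.5 mm (4 mm allowed).
- **Flat and released:** the plate looks flat and under both lips. The gripper stands clear about 50 mm above it, with no contact force beyond sensor noise.

**What did not go cleanly:**
- The tool tilted by up to 0.13 rad while pushing against friction. The plate stayed on the rails throughout.
- The first attempt to slide the gripped plate moved it only about 1 mm and had to be repeated after easing off the downward pressure.
- My check that the bystanders had not moved did not run, because the camera gave no picture after hand-in. I saw no contact with them at any point.

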